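Zero and set the slide gate of a snack feeder

ROBOT

A 6-joint arm with a two-finger parallel gripper is mounted at the origin on the work surface. World frame = base frame: x ahead of the robot, y to its left, z up, the work surface at z = 0. Lengths are in mm, angles in rad, forces in N, time in s.
With the tool pointing down it reaches from about 350 to 875 mm from the base axis. Payload 4.2 kg.
Tool frame: the origin (TCP) lies midway between the tips of the shut fingers; the grasp point (between the pads) lies 19 mm behind it (grip_point_offset is the distance from the TCP to the grasp point, in mm); z points along the fingers, x is the direction in which the jaws open and shut, and the axes are right-handed (so a half turn about z gives the same grasp; the last joint's range is limited). The gripper opens to 87 mm and grips with 3 to 60 N. Pads are 19 mm wide; open, the fingers measure 117 mm over their backs; the gripper's body (75 mm by 190 mm) begins 51 mm behind the grasp point.
Start: joints at [-0.992, 0.385, 0.008, 0, -1.194, -0.259], TCP at [196.501, -593.285, 222.55] pointing down, gripper open.
Joint ranges: [-3.14, 3.14], [-1.21, 2.06], [-1.07, 1.41], [-3.16, 2.05], [-2.99, -0.16], [-3.1, 3.1]. Speed limits (rad/s): [2.79, 2.79, 3.14, 3.14, 3.14, 3.14].

INTERFACE

Orientations are given as a unit quaternion [x, y, z, w].
In Python, from cell import read_state, get_image, calibration, close_job, grip_point_offset gives the robot as it stands. The module is installed in compiled form; this text tells all that it offers.
- The arm moves only by the tool carry_out, never from a script. Its argument "rows" is a list of rows, each an object with "xyz": the shift along the tool's x, y, z in cm, a list of three; "turn": the turn, a rotation vector about the tool's x, y, z in degrees, a list of three; "fingers": the finger opening in cm, from 0 to 8.7. In form: [{"xyz": [tx, ty, tz], "turn": [wx, wy, wz], "fingers": fingers}, ...]. A call has 1 to 5 rows; each row shifts and turns the commanded pose from where the row before left it, along the tool's axes as they then stand; what a row does not reach is not made up. A row lasts 1/8 s, in which the tool goes at most 62.5 mm and 10.7 degrees, less where a joint would pass 70% of its speed; a pose out of reach is approached as far as the arm can. A call with a gripper value outside its range is refused whole. The fingers move at their own pace and stop on an object; "grip_force" is the grip in N (left out, the last holds). Time passes only in rows, so rows that do not move let the fingers close. It gives the time, the measured TCP pose, the force and the opening at its end, in the units of the state.
- read_state(): the state, without advancing time (a new reading comes with each control period).
- get_image(name): name is "scene" or "side" or "wrist"; returns the picture (420x560x3 uint8, blue, green, red); there is no depth.
- calibration(name): a dict with "mtx" (3x3 intrinsics, pixels), "D" ([k1, k2, p1, p2, k3] as OpenCV has them; the pictures are not rectified), "R" (3x3) and "t" (3): a world point X has camera coordinates R X + t. Camera axes: x right, y down, z forward; pixel columns grow to the right and rows downward; lengths in mm; the calibration is good to about 2 mm. A picture is of the moment at which its call begins: read the wrist's pose just before it. calibration takes no time and is no camera call; for the wrist camera it gives the pose at the moment of the call.
- close_job(): hands the job in, once; it reports no verdict.
The state is a dict: "time": time; "qpos": joint angles; "qvel": joint speeds; "effort": joint torques, N m; "position": TCP position; "tcp_rot": TCP orientation; "ft_force": force on the tool from outside, world axes, zero at the start; "ft_torque": the same for the moment, N m; "grip_width": finger opening in mm.
Only numpy, scipy, OpenCV 4.12 (cv2) and the standard library are available. Lean on these libraries where they do the work, as an engineer would, in place of code of your own. Each camera call takes 0.05 s, during which the arm holds its last target.

TASK

Set the gate of the brittle feeder: take the red crank handle on its handwheel, screw the gate down (clockwise from above) until it comes to its stop, then back it off exactly two full turns anticlockwise. Finish still gripping the handle at that setting, so that it cannot creep while a workmate tightens the lock nut, and leave the other things on the table where they are.

Things in the scene. Friction and masses are not known exactly. Their poses are not given: they have to be found in the camera images.
- feeder: Bench feeder, fixed: blue base 340 x 150 x 50 mm, steel trough, hopper (rim 208 mm high), in front of it an aluminium slide gate under a blue yoke (top 233 mm high). Origin on the table under the upright gate spindle, the handwheel's axis. x along the trough to its discharge end 190 mm away, z up; hopper on the -x side, machine out to 240 mm. Only the crank handle stands higher than 275 mm.
- crank_hub (a point): Centre of the black handwheel (135 mm across, rim bar 15 mm thick, three spokes) on its vertical axis, at the height of the rim's middle, 254 mm above the table, straight above the feeder's origin.
- handle: Red upright crank handle on the wheel's rim: a round grip 25 mm in diameter, 66 mm high, its axis vertical, 60 mm from the wheel's axis. It revolves freely on its pin, so the gripper need not turn with the wheel. Origin at its foot, 262 mm above the table; its own turning about z means nothing.
- handle_grip (a point): Point on the crank handle's axis 36 mm above its foot (298 mm above the table): a good height to grip, from above. The handle's top is 30 mm higher. Seen from the hub, it lies in the feeder's +x direction when the gate is at its stop.
- crank (a joint): Handwheel angle, rad: 0 with the gate at its stop, growing anticlockwise from above as it opens (6.283 and 10 mm of gate lift a turn). Starts 0.2 to 1.35 turns open; upper stop at 4.2 turns. World direction from hub to handle = this angle + the feeder's yaw. A steady drag of 2 to 3 N at the handle; stays where it is left; the stop is hard.
- basket: Bystander: open yellow plastic basket, 160 x 200 x 55 mm, under the trough's discharge end, a few brittle pieces in it (part of it). Loose. Origin under its centre.
- bundle: Bystander: round bundle of crackers in silver wrap, 115 mm across, 94 mm high. Loose. Origin under its centre.
- dispenser: Bystander: red tape dispenser, 150 x 55 x 82 mm. Loose. Origin under its centre.

How it is judged:
By the outcome, as a careful person would: the job done as asked, in the order asked, and still so for the second after the job is handed in, while the arm keeps its last pose, push and grip.
It also fails if it takes over 58 s, if anything falls off the work surface, if the arm or the gripper's body presses on something with over 40 N, if the wrist force passes 120 N, or if a joint passes its speed limit or range.

## Working session

There is one attempt and no reset: what is moved stays moved. The work goes in short steps, Python scripts to look and compute and a tool call to move; the robot and the scene stay as the last step left them, time stands still between calls to the robot, and variables do not carry over. Pictures are saved under pics/ and viewed, and the job is handed in when it is done.

Besides the shell and the picture viewer there is one more tool, called after ">>>" as a command line: name --argument value ..., lists and objects as JSON in quotes. carry_out: Moves the arm, as the interface text tells. Its arguments: {"type":"object","properties":{"rows":{"type":"array"},"grip_force":{"type":"number"}},"required":["rows"]}

```bash
mkdir -p pics; python3 - <<'E'
from cell import *
import cv2
s=read_state();print({k:s[k] for k in s}); print(grip_point_offset)
for n in ["scene","side","wrist"]:
    cv2.imwrite(f"pics/{n}0.png",get_image(n)); c=calibration(n); print(n,c)
E
```

```text
{'time': 0.0, 'qpos': array([-9.92415596e-01,  3.85564012e-01,  6.63291544e-03, -5.53761239e-04,
       -1.19403441e+00, -2.58593930e-01]), 'qvel': array([-2.67897131e-03,  4.56550903e-04, -4.25094313e-04, -8.96678273e-05,
        2.07184397e-03, -1.85472556e-04]), 'effort': array([-2.58158880e-04, -3.90661597e+01,  1.87407428e+01,  4.21998605e+00,
        1.10066874e-02, -2.10682438e-04]), 'position': array([ 196.30884261, -592.71939197,  221.44977875]), 'tcp_rot': array([ 5.85588983e-01,  8.10607365e-01,  6.29300132e-04, -9.20081377e-04]), 'ft_force': array([ 0.89343409,  0.28302772, -0.24955825]), 'ft_torque': array([ 0.0356519 , -0.01172366, -0.01912513]), 'grip_width': 87.02548626059907}
18.700000000000003
scene {'mtx': array([[519.68738524,   0.        , 283.63459207],
       [  0.        , 519.68738524, 207.03252659],
       [  0.        ,   0.        ,   1.        ]]), 'D': array([-0.02862284,  0.        ,  0.        ,  0.        ,  0.        ]), 'R': array([[ 0.41045821,  0.91180324,  0.01178562],
       [ 0.54575662, -0.2352831 , -0.80423353],
       [-0.73052978,  0.336536
[... 275 characters left out ...]
      , 0.        , 0.        , 0.        ]), 'R': array([[-0.9000275 , -0.43574664,  0.00868156],
       [-0.32957642,  0.6674304 , -0.66776945],
       [ 0.28518396, -0.6038721 , -0.74431753]]), 't': array([ 566.27021753,  261.71376465, 1141.5226651 ])}
wrist {'mtx': array([[378.20954791,   0.        , 284.35689247],
       [  0.        , 378.20954791, 210.1399223 ],
       [  0.        ,   0.        ,   1.        ]]), 'D': array([0.0236862, 0.       , 0.       , 0.       , 0.       ]), 'R': array([[-0.3130724 ,  0.94972586,  0.00254082],
       [ 0.90683566,  0.2981368 ,  0.29793209],
       [ 0.2821963 ,  0.09557843, -0.95458369]]), 't': array([622.82484624, -36.79330558, 392.29541182])}
```

View pics/scene0.png

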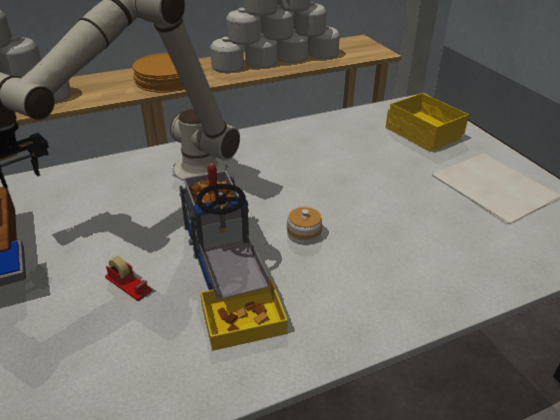

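View pics/side0.png

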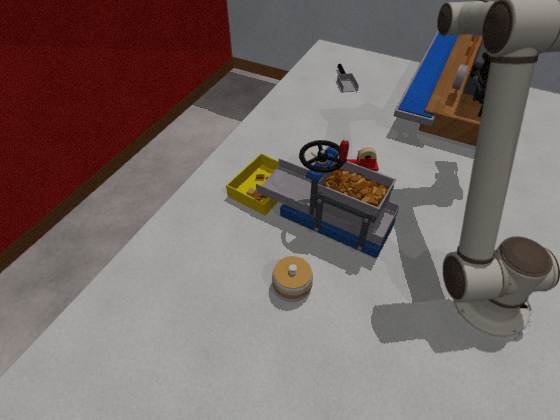

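View pics/wrist0.png

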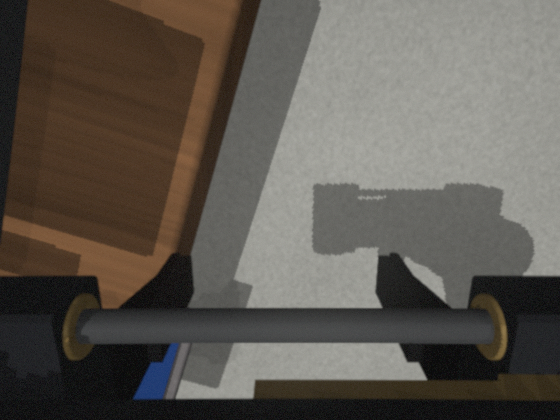

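The scene view shows the wheel near (220,198) with the handle at (212,178). The side view shows the wheel near (323,155) with the handle at (344,150). Next I'll enlarge both.

```bash
python3 - <<'E'
import cv2
a=cv2.imread("pics/scene0.png")[155:255,160:290]
b=cv2.imread("pics/side0.png")[125:225,280:410]
cv2.imwrite("pics/s1.png",cv2.resize(a,None,fx=6,fy=6,interpolation=cv2.INTER_CUBIC))
cv2.imwrite("pics/d1.png",cv2.resize(b,None,fx=6,fy=6,interpolation=cv2.INTER_CUBIC))
E
```

```text
(no output)
```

View pics/s1.png

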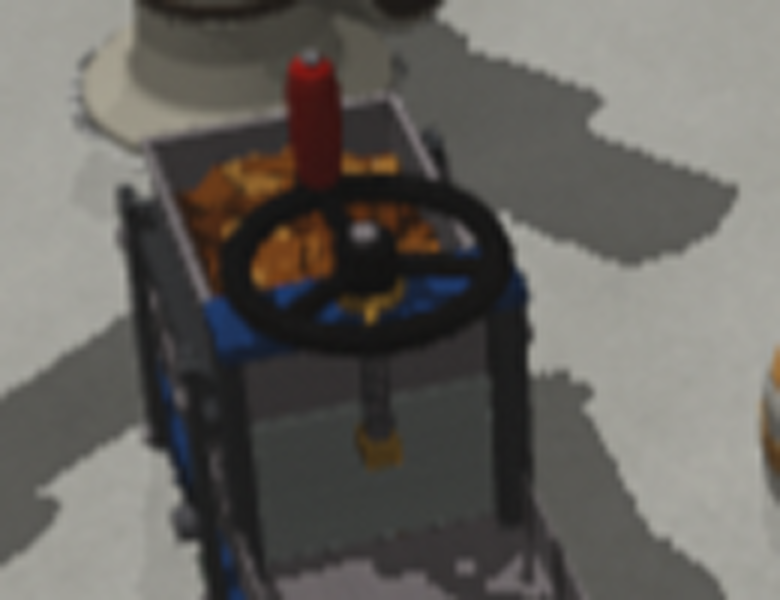

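View pics/d1.png

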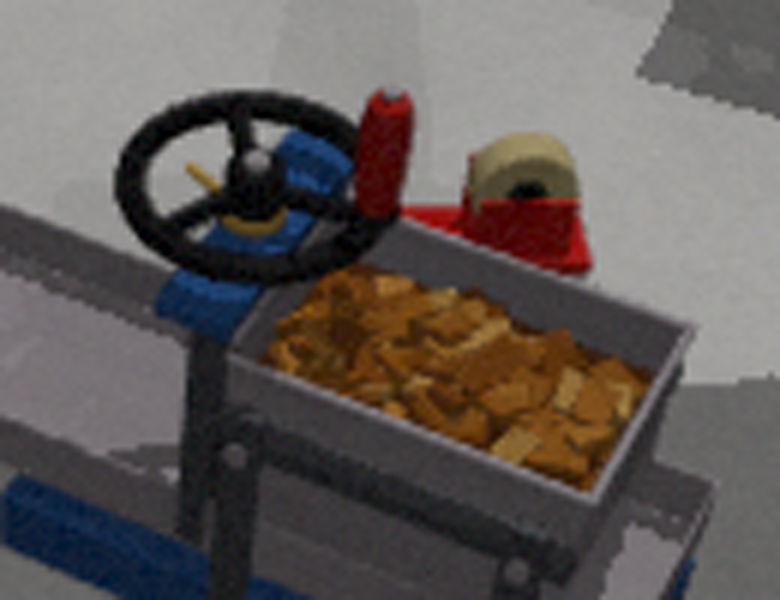

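```bash
cat > h.py <<'E'
import numpy as np, cv2
from cell import *
from scipy.optimize import least_squares
from scipy.spatial.transform import Rotation as Ro
def proj(n,P,c=None):
    c=c or calibration(n)
    p,_=cv2.projectPoints(np.atleast_2d(np.float64(P)),cv2.Rodrigues(c['R'])[0],c['t'],c['mtx'],c['D']); return p[:,0]
def back(n,uv,z,c=None):
    c=c or calibration(n)
    u=cv2.undistortPoints(np.float64(uv).reshape(-1,1,2),c['mtx'],c['D'])[:,0]
    d=np.c_[u,np.ones(len(u))]@c['R']; o=-c['R'].T@c['t']
    return o+d*((z-o[2])/d[:,2])[:,None]
E
python3 - <<'E'
from h import *
S=lambda p:np.array(p)/6+np.array([160,155])-.4; D=lambda p:np.array(p)/6+np.array([280,125])-.4
print("handle foot/top scene",back("scene",S([(318,185)]),262),back("scene",S([(311,62)]),327))
print("handle foot/top side",back("side",D([(375,212)]),262),back("side",D([(390,98)]),327))
# wheel rim: fit circle from rim outer points
ws=S([(222,262),(515,262),(368,355),(270,340),(470,335)]);print("wheel scene",back("scene",ws,254))
print("hub cap",back("scene",S([(362,232)]),272),back("side",D([(258,160)]),272))
a=back("scene",S([(148,147),(210,305),(395,95),(475,250)]),208);b=back("side",D([(230,352),(592,497),(400,220),(690,330)]),208)
for q in (a,b):
  print(q.round()); 
  for i in (0,2): d=q[i+1]-q[i]; print(np.degrees(np.arctan2(d[1],d[0])))
s=read_state();print(Ro.from_quat(s['tcp_rot']).as_matrix().round(3),s['time'])
E
```

```text
handle foot/top scene [[508.51682384 -91.77138648 262.        ]] [[505.13262441 -89.32752193 327.        ]]
handle foot/top side [[502.80424231 -86.61773076 262.        ]] [[504.18813914 -89.26699483 327.        ]]
wheel scene [[ 539.54906558 -148.17139199  254.        ]
 [ 592.36699852  -25.52973928  254.        ]
 [ 632.55437002 -109.65673062  254.        ]
 [ 605.06478157 -145.76604537  254.        ]
 [ 636.49890963  -63.59575697  254.        ]]
hub cap [[566.98373812 -89.19153614 272.        ]] [[562.39147885 -85.56148239 272.        ]]
[[ 364. -139.  208.]
 [ 507. -149.  208.]
 [ 367.   -8.  208.]
 [ 514.  -18.  208.]]
-3.8471005196109362
-3.9592591414331046
[[ 546.  -23.  208.]
 [ 363.   -9.  208.]
 [ 506. -147.  208.]
 [ 354. -134.  208.]]
175.8161438556246
175.2052740104907
[[-0.314  0.949 -0.001]
 [ 0.949  0.314  0.002]
 [ 0.002 -0.    -1.   ]] 0.15
```

>>> carry_out --rows '[{"xyz": [0, 0, -5], "turn": [0, 0, 0], "fingers": 8.7}, {"xyz": [0, 0, -5], "turn": [0, 0, 9.2], "fingers": 8.7}, {"xyz": [0, 0, -4], "turn": [0, 0, 9.1], "fingers": 8.7}, {"xyz": [4.2, 2.6, 0], "turn": [0, 0, 0], "fingers": 8.7}, {"xyz": [4.2, 2.6, 0], "turn": [0, 0, 0], "fingers": 8.7}]' --grip_force 40

```text
time: 0.78
position: [248.8, -508.4, 362.3]
tcp_rot: [0.708, 0.707, 0.0, -0.0]
ft_force: [1.5, -0.2, -0.0]
grip_width: 86.7
```

```bash
python3 -c "
from h import *
s=read_state();print(Ro.from_quat(s['tcp_rot']).as_matrix().round(4),s['time'],s['position'],s['qvel'].round(2))"
```

```text
[[ 1.1e-03  1.0e+00  3.0e-04]
 [ 1.0e+00 -1.1e-03  4.0e-04]
 [ 4.0e-04  3.0e-04 -1.0e+00]] 0.775 [ 248.81351401 -508.4082313   362.25283332] [ 0.69 -0.41 -0.56  0.    0.14 -0.67]
```

>>> carry_out --rows '[{"xyz": [4.6, 2.8, 0], "turn": [0, 0, 0], "fingers": 8.7}, {"xyz": [4.6, 2.8, 0], "turn": [0, 0, 0], "fingers": 8.7}, {"xyz": [4.6, 2.8, 0], "turn": [0, 0, 0], "fingers": 8.7}, {"xyz": [4.6, 2.8, 0], "turn": [0, 0, 0], "fingers": 8.7}, {"xyz": [4.6, 2.8, 0], "turn": [0, 0, 0], "fingers": 8.7}]'

```text
time: 1.4
position: [388.8, -277.5, 362.4]
tcp_rot: [0.707, 0.707, 0.0, -0.0]
ft_force: [0.9, -1.0, 0.3]
grip_width: 87.0
```

>>> carry_out --rows '[{"xyz": [4.6, 2.8, 0], "turn": [0, 0, 0], "fingers": 8.7}, {"xyz": [4.6, 2.8, 0], "turn": [0, 0, 0], "fingers": 8.7}, {"xyz": [4.6, 2.8, 0], "turn": [0, 0, 0], "fingers": 8.7}, {"xyz": [4.6, 2.8, 0], "turn": [0, 0, 0], "fingers": 8.7}, {"xyz": [0.4, 0.3, 0], "turn": [0, 0, 0], "fingers": 8.7}]'

```text
time: 2.02
position: [504.3, -88.6, 361.5]
tcp_rot: [0.706, 0.709, -0.0, -0.001]
ft_force: [-0.3, -0.9, -0.0]
grip_width: 87.2
```

```bash
python3 -c "
from h import *
s=read_state();print(s['time'],s['position'],s['qvel'].round(2));c=calibration('wrist');im=get_image('wrist');cv2.imwrite('pics/w2.png',im)
print(proj('wrist',[[504.5,-89.3,328],[504.5,-89.3,262],[565,-87.4,272]],c))
cv2.imwrite('pics/sc2.png',cv2.resize(get_image('scene')[100:260,130:330],None,fx=4,fy=4))"
```

```text
2.025 [504.34640579 -88.58373697 361.50990103] [ 0.01  0.01  0.02  0.01 -0.02 -0.04]
[[281.22284245 247.94086122]
 [281.83326024 212.3332968 ]
 [284.20270054 293.5700958 ]]
```

View pics/w2.png

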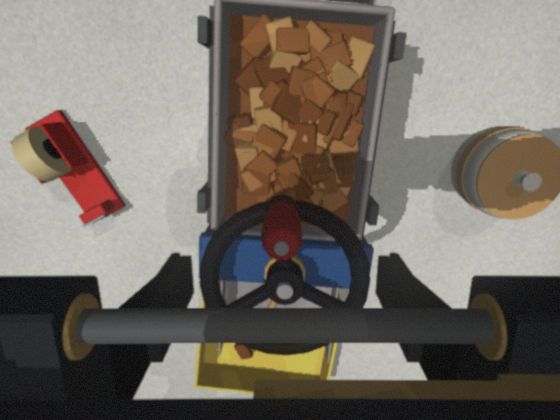

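View pics/sc2.png

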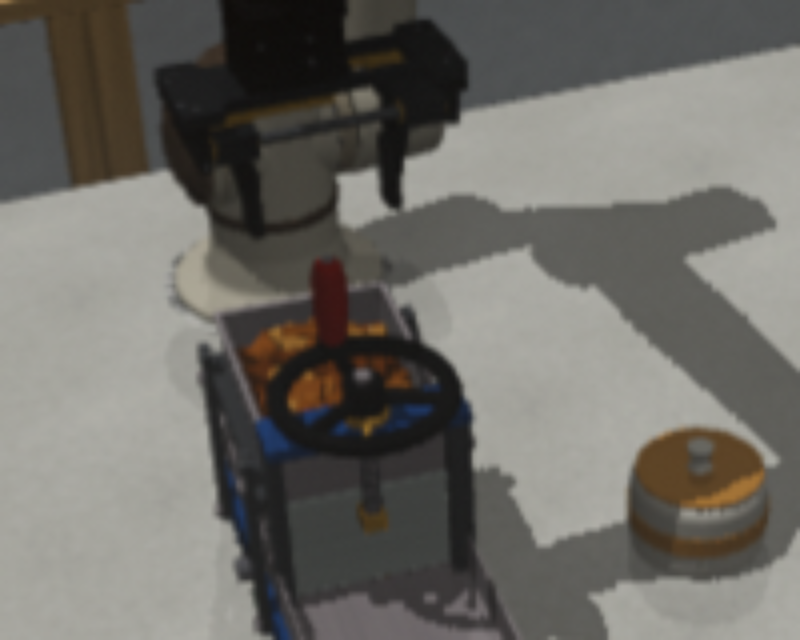

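The wrist view shows the handle top at (281,248), exactly where I predicted it, so I'm descending and gripping.

>>> carry_out --rows '[{"xyz": [-0.07, 0, 4], "turn": [0, 0, 0], "fingers": 8.7}, {"xyz": [0, 0, 3], "turn": [0, 0, 0], "fingers": 6}, {"xyz": [0, 0, 1], "turn": [0, 0, 0], "fingers": 4}, {"xyz": [0, 0, 0], "turn": [0, 0, 0], "fingers": 1.5}, {"xyz": [0, 0, 0], "turn": [0, 0, 0], "fingers": 1.5}]' --grip_force 40

```text
time: 2.75
position: [504.0, -92.3, 284.1]
tcp_rot: [0.707, 0.707, 0.001, 0.001]
ft_force: [0.5, -0.3, 0.4]
grip_width: 55.1
```

>>> carry_out --rows '[{"xyz": [0, 0, 0], "turn": [0, 0, 0], "fingers": 1.5}, {"xyz": [0, 0, 0], "turn": [0, 0, 0], "fingers": 1.5}]'

```text
time: 3.0
position: [503.5, -91.8, 283.2]
tcp_rot: [0.707, 0.707, 0.0, 0.0]
ft_force: [0.3, -0.3, -0.2]
grip_width: 35.1
```

>>> carry_out --rows '[{"xyz": [0, 0, 0], "turn": [0, 0, 0], "fingers": 1.5}, {"xyz": [0, 0, 0], "turn": [0, 0, 0], "fingers": 1.5}, {"xyz": [0, 0, 0], "turn": [0, 0, 0], "fingers": 1.5}]'

```text
time: 3.38
position: [503.5, -91.6, 282.8]
tcp_rot: [0.707, 0.707, 0.0, 0.0]
ft_force: [-0.8, 2.1, 2.1]
grip_width: 24.2
```

```bash
python3 -c "
from h import *
s=read_state();print(s['time'],s['position'],s['ft_force'],s['grip_width']);cv2.imwrite('pics/w3.png',get_image('wrist'))
s=read_state();print(s['time'],s['position'],s['ft_force'],s['grip_width'])
cv2.imwrite('pics/sd3.png',cv2.resize(get_image('side')[105:225,270:430],None,fx=5,fy=5))"
```

```text
3.375 [503.47950595 -91.61442082 282.81436822] [-0.82539097  2.09983428  2.07729846] 24.158759358675734
3.425 [503.48863889 -91.63666942 282.84198873] [-1.28921989  2.5596805   2.14007114] 24.105403946111842
```

View pics/w3.png

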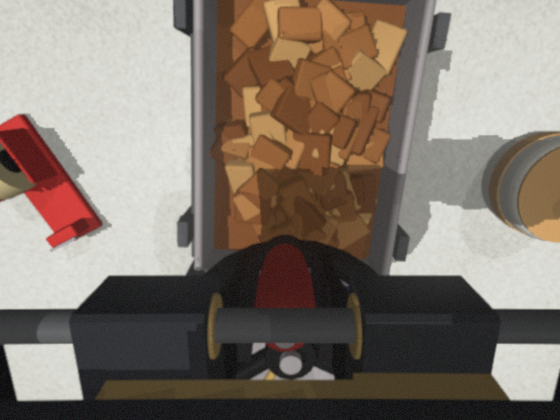

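View pics/sd3.png

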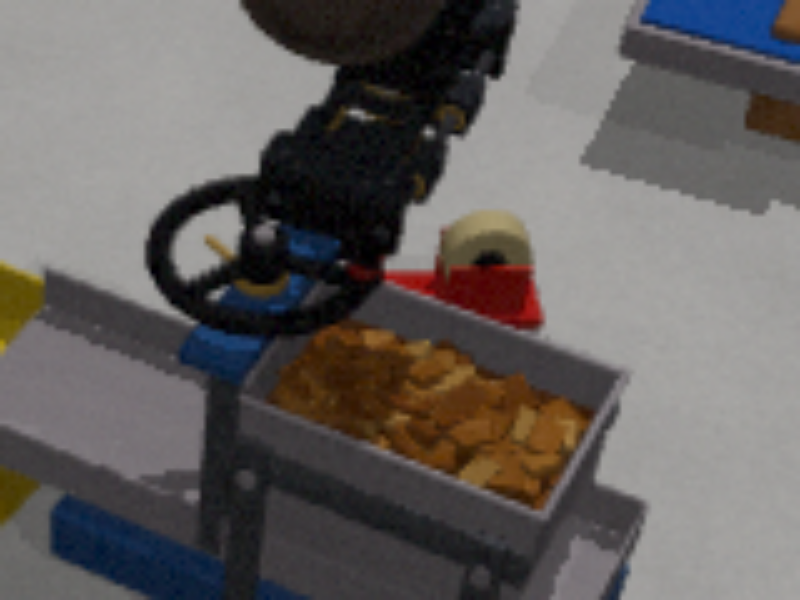

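```bash
cat >> h.py <<'E'
def steps(a0,da,n,r=60):
    a=np.radians(a0+da*np.arange(n+1)); p=r*np.c_[np.cos(a),np.sin(a)]
    for i,d in enumerate(np.diff(p,axis=0)): print(a0+da*(i+1),"[%.2f, %.2f, 0]"%(d[1]/10,d[0]/10))
E
python3 -c "
from h import *
steps(184,-18,10)"
```

```text
166 [1.87, 0.16, 0]
148 [1.73, 0.73, 0]
130 [1.42, 1.23, 0]
112 [0.97, 1.61, 0]
94 [0.42, 1.83, 0]
76 [-0.16, 1.87, 0]
58 [-0.73, 1.73, 0]
40 [-1.23, 1.42, 0]
22 [-1.61, 0.97, 0]
4 [-1.83, 0.42, 0]
```

>>> carry_out --rows '[{"xyz": [1.87, 0.16, 0], "turn": [0, 0, 0], "fingers": 1.5}, {"xyz": [1.73, 0.73, 0], "turn": [0, 0, 0], "fingers": 1.5}, {"xyz": [1.42, 1.23, 0], "turn": [0, 0, 0], "fingers": 1.5}]'

```text
time: 3.85
position: [525.1, -41.7, 282.9]
tcp_rot: [0.707, 0.707, -0.001, 0.001]
ft_force: [4.0, -8.8, -2.9]
grip_width: 24.1
```

```bash
python3 -c "
from h import *
s=read_state();print(s['time'],s['position'],s['ft_force'],s['grip_width'])"
```

```text
3.85 [525.14660186 -41.71351658 282.8565951 ] [ 3.96760186 -8.77463629 -2.93808964] 24.147715747666837
```

>>> carry_out --rows '[{"xyz": [0.92, 1.61, 0], "turn": [0, 0, 0], "fingers": 1.5}, {"xyz": [0.37, 1.83, 0], "turn": [0, 0, 0], "fingers": 1.5}, {"xyz": [-0.16, 1.87, 0], "turn": [0, 0, 0], "fingers": 1.5}, {"xyz": [-0.73, 1.73, 0], "turn": [0, 0, 0], "fingers": 1.5}]'

```text
time: 4.35
position: [595.2, -37.3, 282.8]
tcp_rot: [0.707, 0.708, -0.001, -0.001]
ft_force: [-6.4, -4.1, 5.5]
grip_width: 24.5
```

>>> carry_out --rows '[{"xyz": [-1.23, 1.42, 0], "turn": [0, 0, 0], "fingers": 1.5}, {"xyz": [-1.61, 0.97, 0], "turn": [0, 0, 0], "fingers": 1.5}]'

```text
time: 4.6
position: [619.0, -65.4, 282.8]
tcp_rot: [0.707, 0.708, -0.001, -0.001]
ft_force: [-7.0, -0.1, 6.9]
grip_width: 24.5
```

>>> carry_out --rows '[{"xyz": [-0.93, 0.28, 0], "turn": [0, 0, 0], "fingers": 1.5}, {"xyz": [-0.9, 0.14, 0], "turn": [0, 0, 0], "fingers": 1.5}, {"xyz": [-0.4, 0.02, 0], "turn": [0, 0, 0], "fingers": 1.5}]'

```text
time: 4.97
position: [623.4, -87.5, 282.8]
tcp_rot: [0.707, 0.707, 0.0, -0.001]
ft_force: [-3.1, 2.8, 5.2]
grip_width: 24.0
```

>>> carry_out --rows '[{"xyz": [-0.2, 0, 0], "turn": [0, 0, 0], "fingers": 1.5}, {"xyz": [0, 0, 0], "turn": [0, 0, 0], "fingers": 1.5}]'

```text
time: 5.22
position: [623.4, -89.7, 282.8]
tcp_rot: [0.707, 0.707, 0.0, -0.0]
ft_force: [-3.7, 1.8, 5.9]
grip_width: 24.0
```

>>> carry_out --rows '[{"xyz": [-0.2, 0, 0], "turn": [0, 0, 0], "fingers": 1.5}, {"xyz": [0, 0, 0], "turn": [0, 0, 0], "fingers": 1.5}]'

```text
time: 5.48
position: [623.4, -91.8, 282.8]
tcp_rot: [0.707, 0.707, 0.0, -0.0]
ft_force: [-3.2, 1.1, 6.0]
grip_width: 24.3
```

>>> carry_out --rows '[{"xyz": [-0.2, 0, 0], "turn": [0, 0, 0], "fingers": 1.5}, {"xyz": [0, 0, 0], "turn": [0, 0, 0], "fingers": 1.5}]'

```text
time: 5.72
position: [623.3, -92.6, 282.8]
tcp_rot: [0.707, 0.708, 0.001, -0.001]
ft_force: [-3.8, 5.0, 5.8]
grip_width: 24.2
```

>>> carry_out --rows '[{"xyz": [-0.2, 0, 0], "turn": [0, 0, 0], "fingers": 1.5}, {"xyz": [0, 0, 0], "turn": [0, 0, 0], "fingers": 1.5}]'

```text
time: 5.98
position: [623.3, -92.7, 282.8]
tcp_rot: [0.706, 0.708, 0.002, -0.002]
ft_force: [-4.6, 10.8, 6.8]
grip_width: 24.2
```

```bash
python3 -c "
from h import *
s=read_state();print(s['time'],s['position'],s['ft_force'],s['grip_width'])"
```

```text
5.975 [623.32086118 -92.69868748 282.78072903] [-4.57679847 10.75007166  6.81746618] 24.245685831250185
```

```bash
python3 -c "
from h import *
steps(-4.3,18,20)"
```

```text
13.7 [1.87, -0.15, 0]
31.7 [1.73, -0.72, 0]
49.7 [1.42, -1.22, 0]
67.7 [0.98, -1.60, 0]
85.7 [0.43, -1.83, 0]
103.7 [-0.15, -1.87, 0]
121.7 [-0.72, -1.73, 0]
139.7 [-1.22, -1.42, 0]
157.7 [-1.60, -0.98, 0]
175.7 [-1.83, -0.43, 0]
193.7 [-1.87, 0.15, 0]
211.7 [-1.73, 0.72, 0]
229.7 [-1.42, 1.22, 0]
247.7 [-0.98, 1.60, 0]
265.7 [-0.43, 1.83, 0]
283.7 [0.15, 1.87, 0]
301.7 [0.72, 1.73, 0]
319.7 [1.22, 1.42, 0]
337.7 [1.60, 0.98, 0]
355.7 [1.83, 0.43, 0]
```

>>> carry_out --rows '[{"xyz": [0.33, 0, 0], "turn": [0, 0, 0], "fingers": 1.5}, {"xyz": [0, 0, 0], "turn": [0, 0, 0], "fingers": 1.5}]'

```text
time: 6.22
position: [623.3, -92.4, 282.8]
tcp_rot: [0.707, 0.707, 0.0, -0.0]
ft_force: [-3.8, 1.1, 4.5]
grip_width: 24.6
```

>>> carry_out --rows '[{"xyz": [1.87, -0.15, 0], "turn": [0, 0, 0], "fingers": 1.5}, {"xyz": [1.73, -0.72, 0], "turn": [0, 0, 0], "fingers": 1.5}, {"xyz": [1.42, -1.22, 0], "turn": [0, 0, 0], "fingers": 1.5}, {"xyz": [0.98, -1.6, 0], "turn": [0, 0, 0], "fingers": 1.5}, {"xyz": [0.43, -1.83, 0], "turn": [0, 0, 0], "fingers": 1.5}]'

```text
time: 6.85
position: [568.2, -28.3, 282.8]
tcp_rot: [0.707, 0.708, 0.001, 0.001]
ft_force: [2.0, -7.4, 1.9]
grip_width: 24.2
```

>>> carry_out --rows '[{"xyz": [-0.15, -1.87, 0], "turn": [0, 0, 0], "fingers": 1.5}, {"xyz": [-0.72, -1.73, 0], "turn": [0, 0, 0], "fingers": 1.5}, {"xyz": [-1.22, -1.42, 0], "turn": [0, 0, 0], "fingers": 1.5}, {"xyz": [-1.6, -0.98, 0], "turn": [0, 0, 0], "fingers": 1.5}, {"xyz": [-1.83, -0.43, 0], "turn": [0, 0, 0], "fingers": 1.5}]'

```text
time: 7.48
position: [503.4, -84.2, 282.8]
tcp_rot: [0.707, 0.707, 0.001, -0.0]
ft_force: [4.0, 2.3, 2.6]
grip_width: 24.0
```

>>> carry_out --rows '[{"xyz": [-1.87, 0.15, 0], "turn": [0, 0, 0], "fingers": 1.5}, {"xyz": [-1.73, 0.72, 0], "turn": [0, 0, 0], "fingers": 1.5}, {"xyz": [-1.42, 1.22, 0], "turn": [0, 0, 0], "fingers": 1.5}, {"xyz": [-0.98, 1.6, 0], "turn": [0, 0, 0], "fingers": 1.5}, {"xyz": [-0.43, 1.83, 0], "turn": [0, 0, 0], "fingers": 1.5}]'

```text
time: 8.1
position: [559.3, -148.4, 282.7]
tcp_rot: [0.707, 0.707, 0.0, -0.001]
ft_force: [-2.3, 12.1, 10.0]
grip_width: 24.2
```

>>> carry_out --rows '[{"xyz": [0.15, 1.87, 0], "turn": [0, 0, 0], "fingers": 1.5}, {"xyz": [0.72, 1.73, 0], "turn": [0, 0, 0], "fingers": 1.5}, {"xyz": [1.22, 1.42, 0], "turn": [0, 0, 0], "fingers": 1.5}, {"xyz": [1.6, 0.98, 0], "turn": [0, 0, 0], "fingers": 1.5}, {"xyz": [1.83, 0.43, 0], "turn": [0, 0, 0], "fingers": 1.5}]'

```text
time: 8.72
position: [623.0, -95.3, 282.8]
tcp_rot: [0.708, 0.707, -0.002, 0.0]
ft_force: [-3.8, -2.3, 7.3]
grip_width: 24.6
```

One turn is done and the forces stay low. Now the second turn.

>>> carry_out --rows '[{"xyz": [1.87, -0.15, 0], "turn": [0, 0, 0], "fingers": 1.5}, {"xyz": [1.73, -0.72, 0], "turn": [0, 0, 0], "fingers": 1.5}, {"xyz": [1.42, -1.22, 0], "turn": [0, 0, 0], "fingers": 1.5}, {"xyz": [0.98, -1.6, 0], "turn": [0, 0, 0], "fingers": 1.5}, {"xyz": [0.43, -1.83, 0], "turn": [0, 0, 0], "fingers": 1.5}]'

```text
time: 9.35
position: [569.2, -28.5, 282.8]
tcp_rot: [0.707, 0.707, 0.001, 0.001]
ft_force: [2.6, -0.1, 4.9]
grip_width: 24.3
```

>>> carry_out --rows '[{"xyz": [-0.15, -1.87, 0], "turn": [0, 0, 0], "fingers": 1.5}, {"xyz": [-0.72, -1.73, 0], "turn": [0, 0, 0], "fingers": 1.5}, {"xyz": [-1.22, -1.42, 0], "turn": [0, 0, 0], "fingers": 1.5}, {"xyz": [-1.6, -0.98, 0], "turn": [0, 0, 0], "fingers": 1.5}, {"xyz": [-1.83, -0.43, 0], "turn": [0, 0, 0], "fingers": 1.5}]'

```text
time: 9.98
position: [503.4, -84.7, 282.8]
tcp_rot: [0.707, 0.707, 0.0, -0.0]
ft_force: [3.3, 2.0, 4.3]
grip_width: 24.6
```

>>> carry_out --rows '[{"xyz": [-1.87, 0.15, 0], "turn": [0, 0, 0], "fingers": 1.5}, {"xyz": [-1.73, 0.72, 0], "turn": [0, 0, 0], "fingers": 1.5}, {"xyz": [-1.42, 1.22, 0], "turn": [0, 0, 0], "fingers": 1.5}, {"xyz": [-0.98, 1.6, 0], "turn": [0, 0, 0], "fingers": 1.5}, {"xyz": [-0.43, 1.83, 0], "turn": [0, 0, 0], "fingers": 1.5}]'

```text
time: 10.6
position: [558.9, -148.4, 282.7]
tcp_rot: [0.707, 0.707, -0.0, -0.001]
ft_force: [-1.7, 11.6, 10.7]
grip_width: 24.4
```

>>> carry_out --rows '[{"xyz": [0.15, 1.87, 0], "turn": [0, 0, 0], "fingers": 1.5}, {"xyz": [0.72, 1.73, 0], "turn": [0, 0, 0], "fingers": 1.5}, {"xyz": [1.22, 1.42, 0], "turn": [0, 0, 0], "fingers": 1.5}, {"xyz": [1.6, 0.98, 0], "turn": [0, 0, 0], "fingers": 1.5}]'

```text
time: 11.1
position: [617.9, -113.4, 282.8]
tcp_rot: [0.707, 0.707, -0.003, -0.001]
ft_force: [-5.8, -0.6, 8.7]
grip_width: 24.1
```

>>> carry_out --rows '[{"xyz": [1.83, 0.43, 0], "turn": [0, 0, 0], "fingers": 1.5}, {"xyz": [0, 0, 0], "turn": [0, 0, 0], "fingers": 1.5}, {"xyz": [0, 0, 0], "turn": [0, 0, 0], "fingers": 1.5}]'

```text
time: 11.48
position: [623.1, -93.9, 282.8]
tcp_rot: [0.707, 0.707, -0.001, -0.0]
ft_force: [-1.7, 1.9, 6.6]
grip_width: 24.2
```

```bash
python3 -c "
from h import *
for i in range(2):
  s=read_state();print(s['time'],s['position'],s['ft_force'],s['grip_width'],(Ro.from_quat(s['tcp_rot']).apply([0,0,-18.7])+s['position'])); im=get_image('side')"
```

```text
11.475 [623.11324072 -93.87915926 282.79148567] [-1.70153593  1.85285546  6.58113219] 24.177345718873045 [623.14071396 -93.86449806 301.49145974]
11.525 [623.0981296  -93.96621745 282.78925301] [0.44053306 2.55461339 6.67615221] 24.155295651899685 [623.12577566 -93.95125485 301.48922659]
```

>>> carry_out --rows '[{"xyz": [0.14, 0, 0], "turn": [0, 0, 0], "fingers": 1.5}, {"xyz": [0, 0, 0], "turn": [0, 0, 0], "fingers": 1.5}, {"xyz": [0, 0, 0], "turn": [0, 0, 0], "fingers": 1.5}]'

```text
time: 11.95
position: [623.1, -93.7, 282.8]
tcp_rot: [0.707, 0.707, -0.001, 0.0]
ft_force: [-0.1, -0.7, 5.4]
grip_width: 23.8
```

```bash
python3 -c "
from h import *
for n in ('scene','side'):
  s=read_state();print(s['time'],s['position'],s['ft_force'],s['grip_width'],(Ro.from_quat(s['tcp_rot']).apply([0,0,-18.7])+s['position'])); im=get_image(n);cv2.imwrite('pics/%s5.png'%n,im)"
```

```text
11.95 [623.13017158 -93.66412813 282.7701042 ] [-0.06815891 -0.74490181  5.41653283] 23.84808240447345 [623.15719764 -93.62376915 301.47004112]
12.0 [623.11809767 -93.66027987 282.81650842] [-0.62454341 -1.28953043  6.93634218] 24.350151435757155 [623.14436622 -93.62015368 301.51644691]
```

View pics/scene5.png

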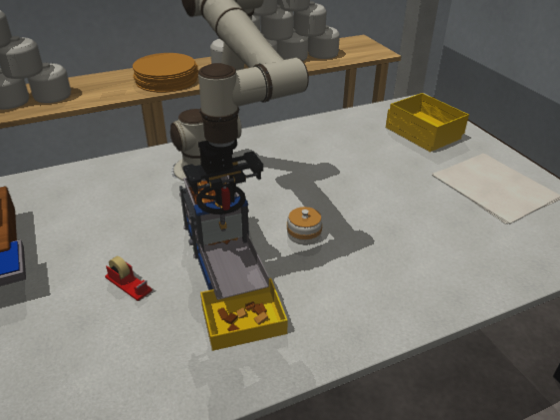

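View pics/side5.png

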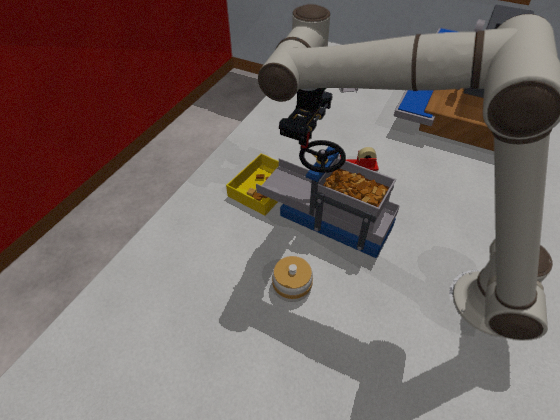

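The handle is gripped on the +x side and the bystanders haven't moved. I still need about 1.1 mm more.

>>> carry_out --rows '[{"xyz": [0.12, 0, 0], "turn": [0, 0, 0], "fingers": 1.5}, {"xyz": [0, 0, 0], "turn": [0, 0, 0], "fingers": 1.5}, {"xyz": [0, 0, 0], "turn": [0, 0, 0], "fingers": 1.5}]'

```text
time: 12.42
position: [623.2, -92.7, 282.8]
tcp_rot: [0.707, 0.707, -0.001, 0.0]
ft_force: [0.7, -2.0, 5.4]
grip_width: 24.5
```

>>> carry_out --rows '[{"xyz": [0.02, 0, 0], "turn": [0, 0, 0], "fingers": 1.5}, {"xyz": [0, 0, 0], "turn": [0, 0, 0], "fingers": 1.5}, {"xyz": [0, 0, 0], "turn": [0, 0, 0], "fingers": 1.5}, {"xyz": [0, 0, 0], "turn": [0, 0, 0], "fingers": 1.5}, {"xyz": [0, 0, 0], "turn": [0, 0, 0], "fingers": 1.5}]'

```text
time: 13.05
position: [623.2, -92.7, 282.8]
tcp_rot: [0.707, 0.707, -0.001, 0.0]
ft_force: [0.2, -1.9, 5.7]
grip_width: 24.4
```

```bash
python3 -c "
from h import *
cv2.imwrite('pics/s6.png',cv2.resize(get_image('scene')[140:260,150:290],None,fx=5,fy=5))
cv2.imwrite('pics/d6.png',cv2.resize(get_image('side')[85:205,260:400],None,fx=5,fy=5))
s=read_state();print(s['time'],s['position'],s['ft_force'],s['grip_width'])
p=s['position'];print(proj('scene',[[p[0],p[1],262]]),proj('side',[[p[0],p[1],262]]))"
```

```text
13.15 [623.20720734 -92.66782853 282.83368086] [ 0.38650902 -1.81191641  6.43820088] 24.264037334569952
[[225.72743165 207.85535897]] [[303.91236487 146.4426795 ]]
```

View pics/s6.png

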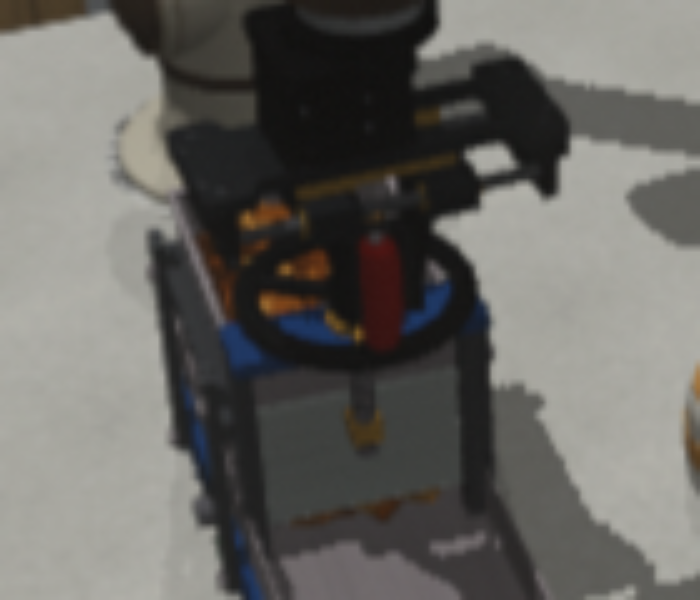

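View pics/d6.png

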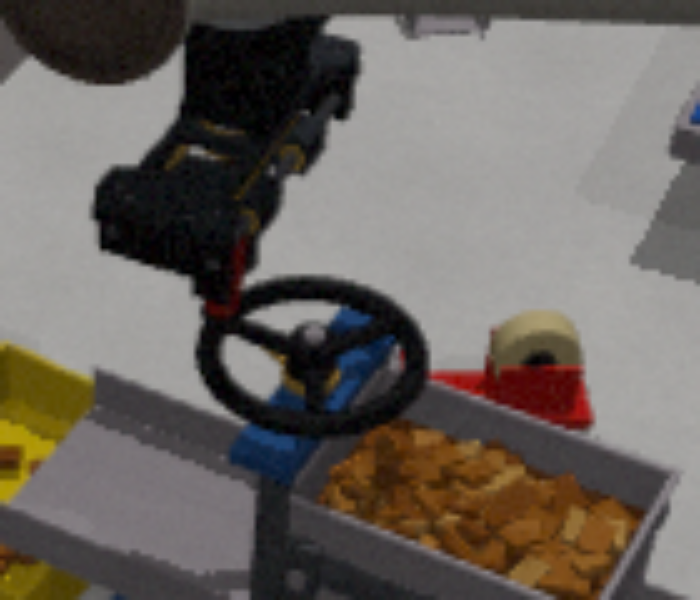

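```bash
python3 -c "
from cell import *
print(close_job())"
```

```text
the job is handed in; nothing more can be done
None
```

The gate is set: I screwed it down to its stop, backed it off two full turns anticlockwise, and handed the job in at 13.2 s with the handle still gripped at 40 N.

- **At the stop:** the handle started about 0.52 turn open. A further 2 mm of push moved the tool only 0.1 mm while the force rose to about 11 N. The handle's direction there was about -4.3°, against a feeder yaw of about -4.2° seen in the images, so this was the end stop.
- **At the finish:** the tool stood at (623.2, -92.7) mm, against (623.3, -92.4 to -92.7) mm at the stop, so the setting is within about 0.3° of two full turns. It held steady over the last 0.7 s with about 2 N of sideways force.
- **Last pictures:** the handle is in the jaws on the discharge side and the gate is raised. The basket, bundle and dispenser looked unmoved by eye; I did not measure them.

After the counted steps the handle stood about 1.4 mm short of the two turns because of drag. I closed that with two small corrections. No check failed.

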